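Draw a split clock frame together with its turnbuckle

TASK

Two wooden clock frames are being glued up, each in two halves with a lever turnbuckle across the middle. Swing the red-knobbed lever of the pale frame's brass turnbuckle over toward the robot, all the way to its stop, so that both halves are drawn in and the joints close, then let go of it. Leave the dark frame's black-knobbed turnbuckle as it is.

Things in the scene. Friction and masses are not known exactly. Their poses are not given: they have to be found in the camera images.
- pale_hub (a point): Fixed centre of the brass turnbuckle in the pale two-part wooden frame (190 x 120 mm closed, top 39 mm above the bench) on a fixed 230 x 140 x 12 mm board. 32 mm above the bench, on the turnbuckle's axis. y = that axis (the halves slide along it), z up, -x = the side toward the robot (the board is turned up to 17 degrees either way).
- pale_knob (a point): Centre of the red ball knob, 22 mm across, on the end of the brass turnbuckle's 8 mm lever: 80 mm from pale_hub, in the hub's x-z plane. The lever leans away from the robot at first; swing it up over the top and down toward the robot. Friction: 2 to 3 N at the knob moves it and it stays where it is left.
- pale_turn (a joint): Angle of the brass turnbuckle, rad. 0: lever leans 50 degrees from upright to the hub's +x side (away from the robot). Grows as it swings over to -x: 0.87 upright, 1.745 (50 degrees to the -x side) the end stop, frame closed. Each half moves in 6 mm per rad. Starts at 0 to 0.35.
- dark_knob (a point): Centre of the black ball knob, 22 mm across, on the lever of the dark steel turnbuckle in the other, dark-brown wooden frame. Same size and build as the pale one; to be left alone.

How it is judged:
By the outcome, as a careful person would: the job done as asked, in the order asked, and still so for the second after the job is handed in, with the robot touching nothing.
It also fails if it takes over 32 s, if anything falls off the work surface, if the arm or the gripper's body presses on something with over 40 N, if the wrist force passes 120 N, or if a joint passes its speed limit or range.

ROBOT

A 7-joint arm with a two-finger parallel gripper is mounted at the origin on a cart in front of the work surface, level with it; the furniture and walls round the work are solid. World frame = base frame: x ahead of the robot, y to its left, z up, the work surface at z = 0. Lengths are in mm, angles in rad, forces in N, time in s.
With the tool pointing down it reaches from about 400 to 875 mm from the base axis. Payload 4.4 kg.
Tool frame: the origin (TCP) lies midway between the tips of the shut fingers; the grasp point (between the pads) lies ctrl.tcp_to_grasp behind it (ctrl.tcp_to_grasp is the distance from the TCP to the grasp point, in mm); z points along the fingers, y is the line along which they close (so a half turn about z gives the same grasp; the last joint's range is limited). The gripper opens to 85 mm and grips with 20 to 120 N. Pads are 22 mm wide; open, the fingers measure 114 mm over their backs; the gripper's body (76 mm by 85 mm) begins 54 mm behind the grasp point. The pads swing forward as they close: fully open they stand 13 mm farther back than shut.
Start: joints at [1.107, 0.628, 0.038, 1.517, -0.027, 0.996, -0.02], TCP at [251.832, -599.248, 231.313] pointing down, gripper open.
Joint ranges: [-3.06, 3.06], [-0.37, 2.12], [-1.25, 1.32], [0.18, 2.47], [-1.1, 4.24], [0.23, 1.98], [-2.94, 2.94]. Speed limits (rad/s): [2.57, 2.57, 3.14, 3.14, 3.14, 3.14, 3.14].

INTERFACE

Orientations are given as [roll, pitch, yaw] about the fixed x, y, z axes, in that order (R = Rz(yaw) Ry(pitch) Rx(roll)).
In Python, from cell import ctrl, get_image, get_calibration, workorder, boxes_of, place_of gives the robot as it stands.
- The arm moves only by the tool play_rows, never from a script. Its argument "series" is a list that holds one entry, the list of rows, each a list of 7 numbers: the shift along the world's x, y, z in cm, then the turn, a rotation vector about the world's x, y, z in degrees, then the closure, from 0 (fully open) to 1 (shut). A call has 1 to 20 rows; each row shifts and turns the commanded pose from where the row before left it; what a row does not reach is not made up. A row lasts 1/8 s, in which the tool goes at most 62.5 mm and 10.7 degrees, less where a joint would pass 70% of its speed; a pose out of reach is approached as far as the arm can. A call with a gripper value outside its range is refused whole. The fingers move at their own pace and stop on an object; the grip force is fixed at half the most. Time passes only in rows, so rows that do not move let the fingers close. It gives the time, the measured TCP pose, the force, the opening and the grip force at its end, in the units of the state.
- ctrl.read_state(): the state, without advancing time (a new reading comes with each control period).
- get_image(name): name is "side" or "top"; returns (picture, depth): 480x640x3 uint8, red, green, blue; 480x640 float32, mm along the optical axis (not along the pixel's ray), 0 where there is no reading.
- get_calibration(name): a dict with "K" (3x3 intrinsics, pixels), "R" (3x3) and "t" (3): a world point X has camera coordinates R X + t. Camera axes: x right, y down, z forward; pixel columns grow to the right and rows downward; lengths in mm; the calibration is good to about 2 mm. A picture is of the moment at which its call begins. get_calibration takes no time and is no camera call.
- workorder.finish_job(): hands the job in; it is judged then, once.
Trained networks look in the newest picture that a camera, given by its name, has taken for a name from the list of things; names that differ only in an ending like _2 or _b are one class to them, and where a whole thing is asked for, a point or a joint stands for the part that bears it (a point fixed in the world has none). Each returns a list of dicts, best first, with "p" (0 to 1); they miss things now and then, are a little off and sometimes report something else, mostly with a low value. They report only what shows in the picture. A call takes as long as a camera call.
- boxes_of(target, camera): "pixel" ([column, row] in pixels, amid what is visible of it).
- place_of(target, camera): "pixel" ([column, row] in pixels: a listed point, or the origin of a listed thing).
The state is a dict: "clock": time; "qpos": joint angles; "qd": joint speeds; "tau": joint torques, N m; "eef_pos": TCP position; "tool_rot": TCP orientation; "force": force on the tool from outside, world axes, zero at the start; "torque": the same for the moment, N m; "width": finger opening in mm; "gripper_force": force on a finger pad.
Only numpy, scipy, OpenCV 4.12 (cv2) and the standard library are available. Lean on these libraries where they do the work, as an engineer would, in place of code of your own. Each camera call takes 0.05 s, during which the arm holds its last target. There are 200 camera calls.

## Working session

There is one attempt and no reset: what is moved stays moved. The work goes in short steps, Python scripts to look and compute and a tool call to move; the robot and the scene stay as the last step left them, time stands still between calls to the robot, and variables do not carry over. Pictures are saved under pics/ and viewed, at most 10 in all, crops included, and the job is handed in when it is done.

Besides the shell and the picture viewer there is one more tool, called after "Call:" by a JSON object that holds its "name" and its "arguments". play_rows: Moves the arm, as the interface text tells. Its arguments: {"type":"object","properties":{"series":{"type":"array"}},"required":["series"]}

```bash
mkdir -p pics; cat > h.py <<'E'
import numpy as np, cv2
from cell import *
def world(cam,px,d,depth):
    c=get_calibration(cam);K,R,t=map(np.array,(c["K"],c["R"],c["t"]))
    u,v=px;r=np.linalg.inv(K)@[u,v,1]
    return R.T@(r*d-t.ravel())
def look(cam,name=None):
    im,d=get_image(cam)
    if name: cv2.imwrite(f"pics/{name}.png",im[:,:,::-1])
    return im,d
E
python3 - <<'E'
from h import *
s=ctrl.read_state();print(s["clock"],s["eef_pos"],s["tool_rot"],s["width"],s["force"],ctrl.tcp_to_grasp)
for cam in("top","side"):
    im,d=look(cam,cam+"0")
    for n in("pale_hub","pale_knob","dark_knob"):
        for o in place_of(n,cam)[:3]:
            u,v=o["pixel"];w=d[int(v)-2:int(v)+3,int(u)-2:int(u)+3];z=np.median(w)
            print(cam,n,round(o["p"],2),np.round(o["pixel"]),z,np.round(world(cam,(u,v),z,d)))
E
```

```text
0.0 [ 251.58545734 -598.65774917  230.36327784] [-3.13967922e+00  2.05035604e-05  3.97787118e-01] 85.29193155394397 [ 0.25191402 -0.5840937  -0.50261958] 18.700000000000003
top pale_hub 0.92 [237. 254.] 888.6595 [488. 173.  42.]
top pale_knob 0.91 [229. 215.] 851.12946 [549. 189.  95.]
top dark_knob 0.56 [438. 240.] 846.83356 [ 560. -196.   91.]
side pale_hub 0.59 [388. 210.] 1159.4288 [495. 167.  38.]
side pale_knob 0.86 [417. 208.] 1087.77 [559. 185.  92.]
side dark_knob 0.59 [225. 291.] 953.56445 [ 574. -198.   94.]
```

View pics/top0.png

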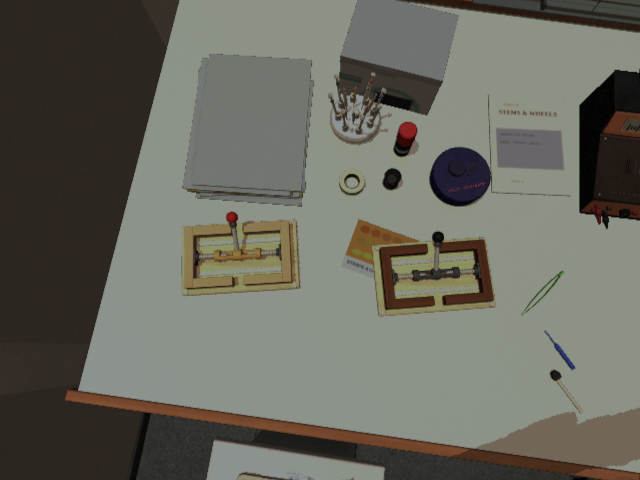

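View pics/side0.png

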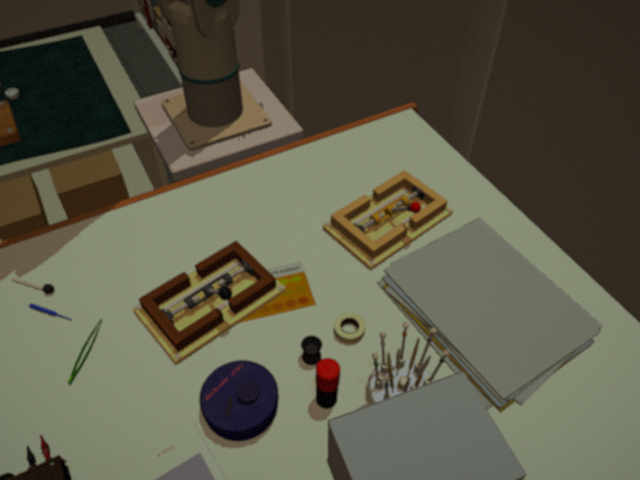

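The top view shows the pale frame at about (240,256) with its red knob at (232,217). The dark frame is at (435,276) with its black knob at (438,238). The side view matches: red knob at (416,207), dark knob at (225,293). Next I'll fit the red ball and the board's yaw.

```bash
cat > fit.py <<'E'
from h import *
def ball(cam,near):
    im,d=look(cam);hsv=cv2.cvtColor(im,cv2.COLOR_RGB2HSV)
    m=((hsv[...,0]<8)|(hsv[...,0]>172))&(hsv[...,1]>150)&(hsv[...,2]>70)
    n,l,st,ce=cv2.connectedComponentsWithStats(m.astype(np.uint8))
    k=[i for i in range(1,n) if st[i,4]>15 and np.hypot(*(ce[i]-near))<25]
    if not k: return None
    i=max(k,key=lambda i:st[i,4])
    z=d[l==i];z=np.percentile(z[z>0],15)
    # ball centre is ~11 mm behind the nearest point
    return st[i],ce[i],world(cam,ce[i],z+10,d)
E
python3 - <<'E'
from fit import *
for cam,n in(("top",(231,216)),("side",(416,207))):
    r=ball(cam,np.array(n));print(cam,r[0],np.round(r[1],1),np.round(r[2],1))
im,d=look("top")
# frame top: points z 30..45 near the hub
vs,us=np.mgrid[200:310,165:315];P=np.array([world("top",(u,v),d[v,u],d) for u,v in zip(us.ravel(),vs.ravel()) if d[v,u]>0])
for lo,hi in((33,46),(6,18)):
    Q=P[(P[:,2]>lo)&(P[:,2]<hi)][:,:2].astype(np.float32)
    Q=Q[np.hypot(*(Q-[490,172]).T)<140]
    print(len(Q),cv2.minAreaRect(Q))
E
```

```text
top [227 212  10  11  86] [231.4 216.7] [548.8 186.6  85.6]
side [410 202  10  10  72] [414.9 206.1] [549.6 186.2  87.8]Traceback (most recent call last):
  File "<stdin>", line 6, in <module>
  File "h.py", line 4, in world
    c=get_calibration(cam);K,R,t=map(np.array,(c["K"],c["R"],c["t"]))
ValueError: time passes only in moves, steps and waits
```

```bash
python3 - <<'E'
from fit import *
im,d=look("top");c=get_calibration("top");K,R,t=map(np.array,(c["K"],c["R"],c["t"]))
vs,us=np.mgrid[200:310,165:315];z=d[200:310,165:315].ravel()
P=(np.linalg.inv(K)@np.stack([us.ravel(),vs.ravel(),np.ones(z.size)])*z-t.reshape(3,1)).T@R
P=P[z>0]
for lo,hi in((33,46),(7,18)):
    Q=P[(P[:,2]>lo)&(P[:,2]<hi)][:,:2].astype(np.float32)
    Q=Q[np.hypot(*(Q-[490,172]).T)<140]
    print(len(Q),cv2.minAreaRect(Q))
E
```

```text
3214 ((489.38421630859375, 173.92813110351562), (120.84993743896484, 204.9738006591797), 12.272200584411621)
4241 ((513.4632568359375, 178.47772216796875), (190.0981903076172, 229.0458221435547), 12.209203720092773)
```

Call:
{"name": "play_rows", "arguments": {"series": [[[1.5, 3.9, -0.15, 0, 0, -0.53, 0], [1.5, 3.9, -0.15, 0, 0, -0.53, 0], [1.5, 3.9, -0.15, 0, 0, -0.53, 0], [1.5, 3.9, -0.15, 0, 0, -0.53, 0], [1.5, 3.9, -0.15, 0, 0, -0.53, 0], [1.5, 3.9, -0.15, 0, 0, -0.53, 0], [1.5, 3.9, -0.15, 0, 0, -0.53, 0], [1.5, 3.9, -0.15, 0, 0, -0.53, 0], [1.5, 3.9, -0.15, 0, 0, -0.53, 0], [1.5, 3.9, -0.15, 0, 0, -0.53, 0], [1.5, 3.9, -0.15, 0, 0, -0.53, 0], [1.5, 3.9, -0.15, 0, 0, -0.53, 0], [1.5, 3.9, -0.15, 0, 0, -0.53, 0], [1.5, 3.9, -0.15, 0, 0, -0.53, 0], [1.5, 3.9, -0.15, 0, 0, -0.53, 0], [1.5, 3.9, -0.15, 0, 0, -0.53, 0], [1.5, 3.9, -0.15, 0, 0, -0.53, 0], [1.5, 3.9, -0.15, 0, 0, -0.53, 0], [1.5, 3.9, -0.15, 0, 0, -0.53, 0], [1.5, 3.9, -0.15, 0, 0, -0.53, 0]]]}}

```text
clock: 3.1
eef_pos: [552.4, 182.1, 201.5]
tool_rot: [3.141, -0.001, 0.213]
force: [-0.2, -1.1, -0.2]
width: 85.3
gripper_force: 0.0
```

Call:
{"name": "play_rows", "arguments": {"series": [[[-0.35, 0.45, -2, 0, 0, 0, 0], [0, 0, -3, 0, 0, 0, 0], [0, 0, -3, 0, 0, 0, 0], [0, 0, -3, 0, 0, 0, 0.3], [0, 0, -1.7, 0, 0, 0, 0.4], [0, 0, -1, 0, 0, 0, 0.5], [0, 0, 0, 0, 0, 0, 0.5], [0, 0, 0, 0, 0, 0, 0.5]]]}}

```text
clock: 4.1
eef_pos: [549.1, 185.5, 65.2]
tool_rot: [-3.141, -0.002, 0.213]
force: [-0.5, -0.9, 0.3]
width: 42.7
gripper_force: 0.0
```

```bash
python3 - <<'E'
from fit import *
s=ctrl.read_state();print(s["eef_pos"],s["force"],s["width"])
im,d=look("side");cv2.imwrite("pics/a.png",cv2.resize(im[130:280,330:500,::-1],None,fx=4,fy=4,interpolation=cv2.INTER_CUBIC)[:600])
E
```

```text
[549.07641679 185.49627717  65.2160242 ] [-0.52267041 -0.88567368  0.26738096] 42.71805470055513
```

View pics/a.png

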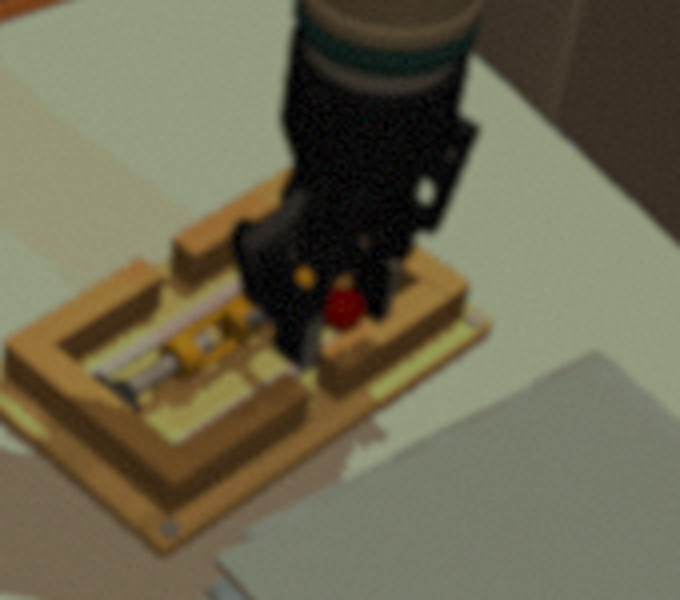

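The crop shows the red knob at (345,308), between the two fingers and near the pads' height, so I'll grip it.

Call:
{"name": "play_rows", "arguments": {"series": [[[0, 0, 0, 0, 0, 0, 0.8], [0, 0, 0, 0, 0, 0, 1], [0, 0, 0, 0, 0, 0, 1], [0, 0, 0, 0, 0, 0, 1], [0, 0, 0, 0, 0, 0, 1]]]}}

```text
clock: 4.78
eef_pos: [549.0, 186.9, 64.8]
tool_rot: [-3.14, -0.002, 0.214]
force: [-0.3, 5.1, 2.6]
width: 19.1
gripper_force: 58.5
```

```bash
python3 - <<'E'
from fit import *
r=ball("side",np.array((416,207)));print(r)
im,d=look("side");cv2.imwrite("pics/b.png",cv2.resize(im[160:240,370:460,::-1],None,fx=7,fy=7,interpolation=cv2.INTER_CUBIC))
s=ctrl.read_state();print(s["force"],s["torque"],s["width"])
E
```

```text
(array([416, 204,   4,   7,  20], dtype=int32), array([417.8, 207.1]), array([554.14107315, 189.58687919,  87.54235939]))
[1.08300631 5.89848909 3.97937287] [ 1.15122242 -0.05208043  0.0312027 ] 18.999220524506345
```

View pics/b.png

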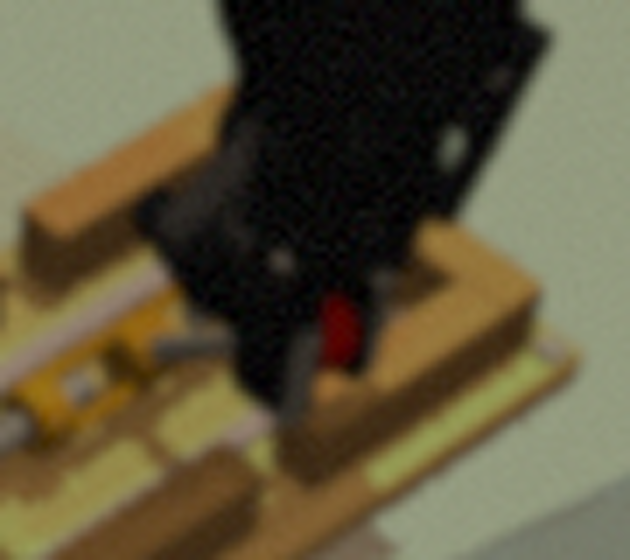

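Call:
{"name": "play_rows", "arguments": {"series": [[[-0.58, -0.125, 0.59, 0, 0, 0, 1], [-0.635, -0.135, 0.53, 0, 0, 0, 1], [-0.685, -0.15, 0.455, 0, 0, 0, 1], [-0.73, -0.155, 0.38, 0, 0, 0, 1], [-0.765, -0.165, 0.3, 0, 0, 0, 1], [-0.79, -0.17, 0.215, 0, 0, 0, 1], [-0.81, -0.175, 0.13, 0, 0, 0, 1], [-0.815, -0.175, 0.045, 0, 0, 0, 1], [0, 0, 0, 0, 0, 0, 1]]]}}

```text
clock: 6.0
eef_pos: [489.8, 172.2, 90.9]
tool_rot: [3.141, 0.0, 0.212]
force: [0.1, 1.1, 0.5]
width: 0.1
gripper_force: 0.0
```

```bash
python3 - <<'E'
from fit import *
for cam,n in(("top",(231,230)),("side",(405,207))):
    r=ball(cam,np.array(n));print(cam,r)
im,d=look("side");cv2.imwrite("pics/c.png",cv2.resize(im[140:240,350:470,::-1],None,fx=6,fy=6,interpolation=cv2.INTER_CUBIC))
E
```

```text
top None
side (array([403, 188,  10,  11,  82], dtype=int32), array([407.8902439 , 192.86585366]), array([528.89631615, 182.1600815 , 105.65129266]))
```

View pics/c.png

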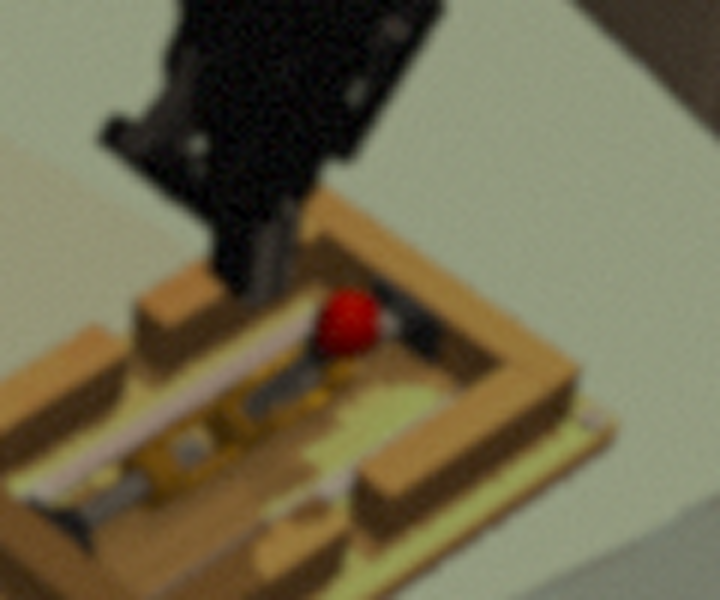

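The knob squeezed out of the grip at about 30° of lean and now sits at (350,322) in the crop. The shut fingers are in front of it. I'll go over it, come down on its far side and push it with the shut fingers.

Call:
{"name": "play_rows", "arguments": {"series": [[[0, 0, 2.5, 0, 0, 0, 1], [0, 0, 2.5, 0, 0, 0, 1], [2.6, 0.65, 0, 0, 0, 0, 1], [2.6, 0.65, 0, 0, 0, 0, 1], [2.6, 0.55, 0, 0, 0, 0, 1], [0, 0, -2.2, 0, 0, 0, 1], [0, 0, -2.2, 0, 0, 0, 1], [0, 0, 0, 0, 0, 0, 1]]]}}

```text
clock: 7.15
eef_pos: [567.1, 190.8, 95.2]
tool_rot: [3.141, 0.003, 0.213]
force: [0.6, -0.5, -0.9]
width: -0.1
gripper_force: 0.0
```

```bash
python3 - <<'E'
from fit import *
s=ctrl.read_state();print(s["eef_pos"],s["force"])
for cam,n in(("top",(231,230)),("side",(408,193))):
    r=ball(cam,np.array(n));print(cam,r)
E
```

```text
[567.12238382 190.79601951  95.15892538] [ 0.60272953 -0.48614428 -0.93558425]
top (array([224, 221,  12,  11,  96], dtype=int32), array([229.48958333, 225.88541667]), array([527.22537978, 182.52051434, 102.16122433]))
side (array([403, 190,   9,   8,  48], dtype=int32), array([406.8125    , 194.02083333]), array([529.93811298, 179.1910231 , 104.92087028]))
```

Call:
{"name": "play_rows", "arguments": {"series": [[[-0.85, -0.185, 0, 0, 0, 0, 1], [-0.85, -0.185, 0, 0, 0, 0, 1], [-0.615, -0.133, 0.32, 0, 0, 0, 1], [-0.615, -0.133, 0.27, 0, 0, 0, 1], [-0.66, -0.142, 0.2, 0, 0, 0, 1], [-0.66, -0.142, 0.16, 0, 0, 0, 1], [-0.68, -0.147, 0.08, 0, 0, 0, 1], [-0.68, -0.147, 0.04, 0, 0, 0, 1], [-0.68, -0.147, -0.04, 0, 0, 0, 1], [-0.68, -0.147, -0.08, 0, 0, 0, 1], [-0.66, -0.142, -0.16, 0, 0, 0, 1], [-0.66, -0.142, -0.2, 0, 0, 0, 1]]]}}

```text
clock: 8.75
eef_pos: [484.6, 173.2, 102.4]
tool_rot: [3.141, 0.001, 0.213]
force: [2.1, 0.9, 2.2]
width: -0.1
gripper_force: 1.0
```

```bash
python3 - <<'E'
from fit import *
s=ctrl.read_state();print(s["eef_pos"],s["force"])
for cam,n in(("top",(238,262)),("side",(380,195))):
    r=ball(cam,np.array(n));print(cam,r)
E
```

```text
[484.63565265 173.15885936 102.40796765] [2.05729165 0.88839305 2.23028756]
top (array([224, 257,  12,  11,  95], dtype=int32), array([229.49473684, 262.12631579]), array([461.10947435, 168.27292524, 107.50002012]))
side (array([377, 169,   6,   7,  29], dtype=int32), array([379.65517241, 172.10344828]), array([459.33261531, 164.10386088, 109.24845587]))
```

Call:
{"name": "play_rows", "arguments": {"series": [[[-0.615, -0.133, -0.24, 0, 0, 0, 1], [-0.615, -0.133, -0.28, 0, 0, 0, 1], [-0.56, -0.12, -0.35, 0, 0, 0, 1], [-0.55, -0.12, -0.4, 0, 0, 0, 1], [-0.5, -0.105, -0.43, 0, 0, 0, 1], [-0.47, -0.105, -0.47, 0, 0, 0, 1], [-0.2, -0.045, -0.1, 0, 0, 0, 1], [0, 0, 0, 0, 0, 0, 1]]]}}

```text
clock: 9.85
eef_pos: [452.9, 166.5, 80.4]
tool_rot: [-3.141, -0.006, 0.213]
force: [5.5, 0.3, 2.0]
width: -0.2
gripper_force: 2.7
```

```bash
python3 - <<'E'
from fit import *
s=ctrl.read_state();print(s["eef_pos"],s["force"])
for cam,n in(("top",(234,285)),("side",(370,185))):
    r=ball(cam,np.array(n));print(cam,r)
E
```

```text
[452.93895031 166.50176572  80.43105076] [5.49002255 0.27825312 1.97659342]
top (array([227, 277,  12,  11,  94], dtype=int32), array([232.27659574, 282.05319149]), array([429.48195706, 161.65089885,  84.10224379]))
side (array([366, 170,   4,   6,  21], dtype=int32), array([367.57142857, 172.61904762]), array([429.44155765, 157.07428363,  87.33251544]))
```

Call:
{"name": "play_rows", "arguments": {"series": [[[-0.2, -0.04, -0.15, 0, 0, 0, 1], [-0.2, -0.04, -0.15, 0, 0, 0, 1], [-0.2, -0.04, -0.15, 0, 0, 0, 1], [0, 0, 0, 0, 0, 0, 1]]]}}

```text
clock: 10.45
eef_pos: [452.7, 166.9, 77.4]
tool_rot: [-3.14, -0.018, 0.212]
force: [13.0, 1.6, 5.8]
width: 0.1
gripper_force: 6.5
```

The force rises and the fingers no longer advance, so the lever is at its stop. One firmer nudge, then I'll retreat up and back.

Call:
{"name": "play_rows", "arguments": {"series": [[[-0.4, -0.08, -0.1, 0, 0, 0, 1], [-0.4, -0.08, -0.1, 0, 0, 0, 1], [0, 0, 0, 0, 0, 0, 1]]]}}

```text
clock: 10.82
eef_pos: [452.6, 167.0, 77.4]
tool_rot: [-3.138, -0.033, 0.21]
force: [22.5, 2.2, 10.4]
width: 0.3
gripper_force: 11.3
```

Call:
{"name": "play_rows", "arguments": {"series": [[[1.2, 0.25, 0.3, 0, 0, 0, 1], [1.2, 0.25, 1, 0, 0, 0, 1], [1, 0.2, 3, 0, 0, 0, 1], [1, 0.2, 4, 0, 0, 0, 1], [3, 0, 4, 0, 0, 0, 1], [4, 0, 4, 0, 0, 0, 1], [5, -3, 1, 0, 0, 0, 1], [5, -4, 0, 0, 0, 0, 1], [0, -4, 0, 0, 0, 0, 1], [0, 0, 0, 0, 0, 0, 1], [0, 0, 0, 0, 0, 0, 1]]]}}

```text
clock: 12.2
eef_pos: [647.8, 63.7, 245.5]
tool_rot: [-3.14, 0.003, 0.213]
force: [-0.0, 0.6, 0.3]
width: 0.1
gripper_force: 0.0
```

```bash
python3 - <<'E'
from fit import *
s=ctrl.read_state();print(s["clock"],s["eef_pos"],s["force"])
for cam,n in(("top",(234,285)),("side",(368,180))):
    r=ball(cam,np.array(n));print(cam,r)
im,d=look("top");cv2.imwrite("pics/d.png",cv2.resize(im[200:320,160:320,::-1],None,fx=5,fy=5,interpolation=cv2.INTER_CUBIC))
E
```

```text
12.2 [647.79566816  63.73250196 245.47167674] [-0.01290434  0.55104747  0.2907071 ]
top None
side (array([366, 171,   7,   7,  35], dtype=int32), array([368.51428571, 174.45714286]), array([435.01050415, 155.8343751 ,  87.47742717]))
```

View pics/d.png

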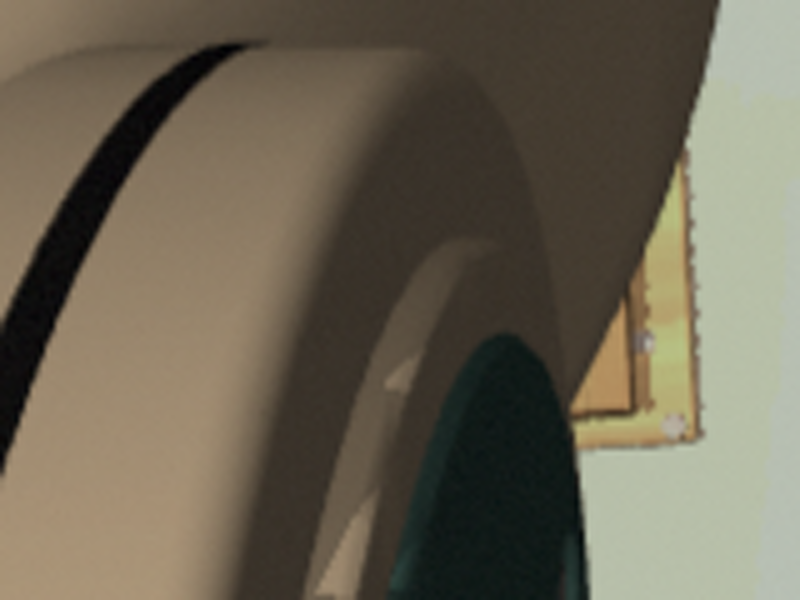

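The arm blocks the top view. I'll move it aside and look once more.

Call:
{"name": "play_rows", "arguments": {"series": [[[0, -5, 0, 0, 0, 0, 1], [0, -5, 0, 0, 0, 0, 1], [0, -5, 0, 0, 0, 0, 1], [0, -5, 0, 0, 0, 0, 1], [0, -5, 0, 0, 0, 0, 1], [0, -5, 0, 0, 0, 0, 1], [0, 0, 0, 0, 0, 0, 1], [0, 0, 0, 0, 0, 0, 1]]]}}

```text
clock: 13.35
eef_pos: [649.4, -235.2, 246.3]
tool_rot: [-3.14, -0.0, 0.214]
force: [0.9, 0.3, -0.5]
width: 0.0
gripper_force: 0.0
```

```bash
python3 - <<'E'
from fit import *
r=ball("top",np.array((233,283)));print(r)
im,d=look("top");cv2.imwrite("pics/e.png",cv2.resize(im[200:320,160:320,::-1],None,fx=5,fy=5,interpolation=cv2.INTER_CUBIC))
E
```

```text
(array([227, 276,  12,  12, 107], dtype=int32), array([232.78504673, 281.70093458]), array([430.28854565, 160.96425579,  83.66780514]))
```

View pics/e.png

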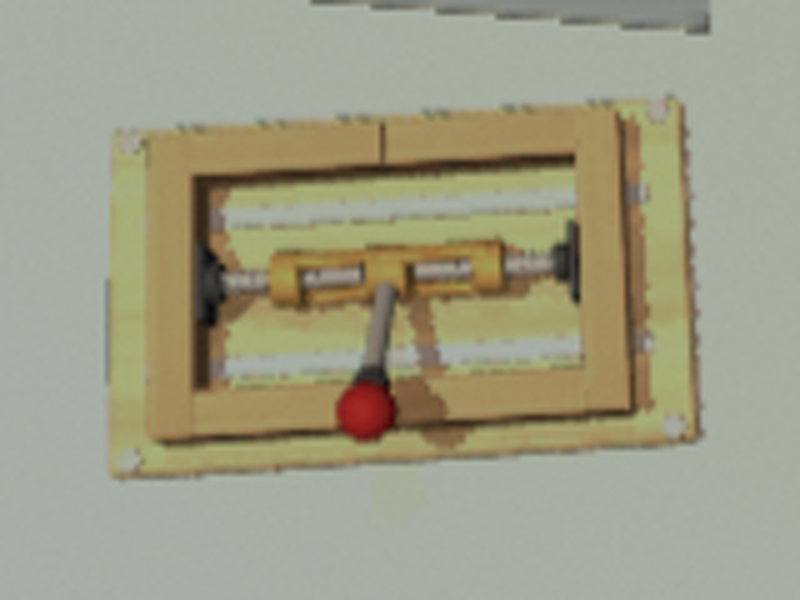

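The crop shows the frame's joint closed to a thin line at (382,142). The lever lies toward the robot with its knob at (367,410), and nothing is touching it. I'll hand it in.

```bash
python3 -c "
from cell import workorder
print(workorder.finish_job())"
```

```text
the job is handed in; nothing more can be done
None
```

The pale frame's red-knobbed lever is over at its stop toward the robot, the joints look closed and the arm is clear; the first grip slipped, so I pushed it over with shut fingers, never touched the dark frame, and handed the job in at about 13.5 s with no verdict returned.

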